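# Show the red-capped jar's base to the date-code reader

### The arm

A 7-joint arm with a two-finger parallel gripper is mounted at the origin on a cart in front of the work surface, level with it; the furniture and walls round the work are solid. World frame = base frame: x ahead of the robot, y to its left, z up, the work surface at z = 0. Lengths are in m, angles in rad, forces in N, time in s.
With the tool pointing down it reaches from about 0.425 to 0.875 m from the base axis. Payload 4.7 kg.
Tool frame: the origin (TCP) lies at the very end of the fingers, on their centre line; the grasp point (between the pads) lies 19 mm behind it; z points along the fingers, y is the line along which they close (so a half turn about z gives the same grasp; the last joint's range is limited). The gripper opens to 87 mm and grips with 3 to 60 N. Pads are 19 mm wide; open, the fingers measure 117 mm over their backs; the gripper's body (75 mm by 190 mm) begins 51 mm behind the grasp point.
Start: joints at [1.337, 0.321, -0.07, 1.45, 0.023, 1.371, -0.057], TCP at [0.159, -0.63, 0.223] pointing down, gripper open.
Joint ranges: [-2.86, 2.86], [-0.3, 2.09], [-1.38, 1.24], [0.06, 2.45], [-1.56, 4.7], [0.09, 2.05], [-2.69, 2.69]. Speed limits (rad/s): [2.57, 2.57, 3.14, 3.14, 3.14, 3.14, 3.14].

### API

Orientations are given as a rotation vector (axis times angle).
In Python, from bench import ctrl gives the robot as it stands.
- The arm moves only by the shell command python3 -m jog 'ROWS' [FORCE]. ROWS is JSON, a list that holds one entry, the list of rows, each a list of 7 numbers: the shift along the tool's x, y, z in mm, then the turn, a rotation vector about the tool's x, y, z in degrees, then the finger opening in mm, from 0 to 87. A call has 1 to 10 rows; each row is the pose to reach, as a shift and turn from the pose commanded when the call began, along the tool's axes at that moment; what a row does not reach only later rows make up. A row lasts 1/10 s, in which the tool goes at most 50 mm and 8.59 degrees, less where a joint would pass 70% of its speed; a pose out of reach is approached as far as the arm can. A call with a gripper value outside its range is refused whole. The fingers move at their own pace and stop on an object; FORCE is the grip in N (left out, the last holds). Time passes only in rows, so rows that repeat a pose let the fingers close. It gives the time, the measured TCP pose, the force, the opening and the grip force at its end, in the units of the state.
- ctrl.get_state(): the state, without advancing time (a new reading comes with each control period).
- ctrl.get_image(name): name is "side" or "top" or "wrist"; returns a dict with "image" (420x560x3 uint8, red, green, blue), "depth" (420x560 float32, m along the optical axis (not along the pixel's ray), 0 where there is no reading), "fov_y" (degrees; the focal length in pixels is half the picture's height over the tangent of half this angle, whatever the lens; pixels are square), "cx", "cy" (the principal point, pixels), "rvec" (rotation vector, rad) and "tvec" (3), from world to camera coordinates, as OpenCV has them. Camera axes: x right, y down, z forward; pixel columns grow to the right and rows downward; lengths in m; the calibration is good to about 2 mm. A picture is of the moment at which its call begins.
- ctrl.close_job(): hands the job in; it is judged then, once.
The state is a dict: "time": time; "joint_positions": joint angles; "qd": joint speeds; "joint_torque": joint torques, N m; "position": TCP position; "tool_rot": TCP orientation; "ft_force": force on the tool from outside, world axes, zero at the start; "torque": the same for the moment, N m; "grip_width": opening from 0.0 (shut) to 1.0 (fully open); "grip_force": force on a finger pad.
Only numpy, scipy, OpenCV 4.12 (cv2) and the standard library are available. Lean on these libraries where they do the work, as an engineer would, in place of code of your own. Each camera call takes 0.05 s, during which the arm holds its last target. There are 200 camera calls.

### The job

Slide the orange lens cover of the date-code reader fully open, then take the red-capped spice jar out of the wooden rack and present it to the reader in the air: its underside squarely facing the lens, centred on it and about 10 cm from the glass, the cap pointing away. The program finishes while the gripper is still holding the jar still in that place; leave the other two jars standing in the rack.

Things in the scene. Friction and masses are not known exactly. Their poses are not given: they have to be found in the camera images.
- red_jar: The spice jar with the orange-red cap (the only one in the rack), to be presented: upright and round, 106 mm tall, glass body 42 mm in diameter up to 85 mm above its underside, cap 45 mm in diameter above that; about 0.11 kg. Origin: centre of its underside; z runs up through its cap. Stands loosely in one of the rack's three wells (which one varies).
- red_jar_cap (a point): Centre of the top of the red jar's cap, 106 mm from its underside along its axis.
- gold_jar: Bystander: spice jar with a yellow cap and a white label, 42 mm in diameter, 96 mm tall, standing in another well. Origin: centre of its underside, z up.
- green_jar: Bystander: spice jar with a yellow, green-topped cap and a green label, 42 mm in diameter, 106 mm tall, standing in the third well. Origin: centre of its underside, z up.
- rack: Fixed rack: light wooden block, 74 (x) by 204 (y) by 40 mm (z), with three round wells 51 mm wide and 25 mm deep (floor 15 mm above the table) at y = -64, 0 and +64 mm. Origin: centre of its underside. Grip a jar with the fingers closing along the rack's x, where both sides are free.
- reader: Fixed date-code reader: dark steel foot plate 120 by 110 by 12 mm with a short post that carries the camera head. Origin: on the table, 100 mm straight below the centre of the lens glass; its x axis points level from the front of the reader (about where the robot stands) to its back.
- reader_head: Grey camera head, fixed, 70 by 64 by 44 mm deep. Origin: centre of the lens glass (26 mm across). z: viewing axis out of the lens, upward and tilted 30 degrees from vertical toward the reader's -x. y: level; a black track 58 mm wide with rims 6 mm above the glass runs from y = -35 to +77 mm. The jar's underside belongs at z = 100 mm, x = y = 0.
- lens_cover (a joint): Travel of the orange lens cover along the head's +y: 0 = over the lens, 0.048 m = fully open at its stop. Starts at 0 to 0.010 m; about 1.5 N friction, no spring, stays where left. Plate 49 (head x) by 46 mm (head y), its face 5 mm above the glass, with an upright finger tab in its middle.
- cover_grip (a point): On the cover's finger tab, 18 mm above the glass plane along the head's z. The tab is 26 mm long in the head's x, 12 mm thick in the head's y, and rises from 5 to 28 mm along the head's z; pinch it with the fingers closing along the head's y, or push its side. Axes as the reader head's.
There are look-alikes about, which are no part of the job. Leave any blue or turquoise look-alike of the red_jar alone.

How it is judged:
On the way, in this order (a step that is already met when the one before it is completed fails the run):
1. the lens cover is slid fully open (within 8 mm of its stop) (value of joint lens_cover above 0.04 m), for 0.2 s.
2. the red-capped jar is lifted clear of the rack, in the fingers (height (world z) of red_jar above 0.055 m and contact force between red_jar and the fingers above 0.5 N and contact force between red_jar and rack below 0.1 N), for 0.2 s.
At the end, for the whole second after the job is handed in: Cover within 8 mm of its stop; red-capped jar held still by the fingers alone, underside 75 to 125 mm from the glass, within 18 mm of the viewing axis in head x and y, jar axis within 12 degrees of it, cap away; the other jars stand in their wells (within 20 mm, 0.2 rad) (value of joint lens_cover above 0.04 m and x of red_jar in the frame of reader_head between -0.018 and 0.018 m and y of red_jar in the frame of reader_head between -0.018 and 0.018 m and z of red_jar in the frame of reader_head between 0.075 and 0.125 m and z of red_jar_cap in the frame of reader_head above 0.165 m and angle between the z axis of red_jar and the z axis of reader_head, either way round below 0.21 rad and contact force between red_jar and the fingers above 0.5 N and contact force between red_jar and reader below 0.1 N and contact force between red_jar and rack below 0.1 N and linear speed of red_jar below 0.03 m/s and angle between each of gold_jar, green_jar's own z axis and vertical below 0.2 rad and distance of each of gold_jar, green_jar from where it was at the start of the episode below 0.02 m); the arm keeps its last pose, push and grip.
It fails at once if another jar is pulled out of the rack or knocked over (distance of any of gold_jar, green_jar from where it was at the start of the episode above 0.03 m).
It also fails if it takes over 58 s, if anything falls off the work surface, if the arm or the gripper's body presses on something with over 40 N, if the wrist force passes 120 N, or if a joint passes its speed limit or range.

## Working session

There is one attempt and no reset: what is moved stays moved. The work goes in short steps, Python scripts to look and compute and a shell command to move; the robot and the scene stay as the last step left them, time stands still between calls to the robot, and variables do not carry over. Pictures are saved under pics/ and viewed, at most 10 in all, crops included, and the job is handed in when it is done.

```bash
ls; mkdir -p pics; cat > h.py <<'E'
import numpy as np, cv2
from scipy.spatial.transform import Rotation as R
from bench import ctrl
def grab(n,save=None):
    d=ctrl.get_image(n)
    d['f']=210/np.tan(np.radians(d['fov_y'])/2)
    d['R']=R.from_rotvec(np.ravel(d['rvec'])).as_matrix(); d['t']=np.ravel(d['tvec'])
    if save: cv2.imwrite('pics/'+save,d['image'][:,:,::-1])
    return d
def cloud(d):
    v,u=np.mgrid[:420,:560]; z=d['depth']
    c=np.stack([(u-d['cx'])/d['f']*z,(v-d['cy'])/d['f']*z,z],-1)
    return (c-d['t'])@d['R']
def proj(d,p):
    c=np.atleast_2d(p)@d['R'].T+d['t']
    return c[:,:2]/c[:,2:]*d['f']+[d['cx'],d['cy']]
def tool(p,Rt):
    "shift mm, turn deg in current tool frame to reach TCP p, rotation Rt"
    s=ctrl.get_state(); T=R.from_rotvec(s['tool_rot'])
    return np.round(T.inv().apply(np.array(p)-s['position'])*1000,1), np.round(np.degrees((T.inv()*Rt).as_rotvec()),1)
E
python3 - <<'E'
from h import *
a=grab('side');b=grab('top')
im=np.hstack([a['image'],b['image']])
cv2.imwrite('pics/a.png',cv2.resize(im[:,:,::-1],(800,300),interpolation=cv2.INTER_AREA))
cv2.imwrite('pics/side.png',a['image'][:,:,::-1]);cv2.imwrite('pics/top.png',b['image'][:,:,::-1])
for d in(a,b):print(-d['R'].T@d['t'],d['R'][2],d['f'])
print(ctrl.get_state())
E
```

```text
pics
[ 0.49043659 -0.93525008  0.5856739 ] [ 0.1529649  0.8581337 -0.4901105] 432.45471475186275
[ 0.48394911 -0.05170901  1.18744619] [ 0.14437015 -0.00299386 -0.98951922] 408.5176158409975
{'time': 0.1, 'joint_positions': array([ 1.33709408,  0.3217269 , -0.07009017,  1.45154245,  0.0225974 ,
        1.37080127, -0.05685479]), 'qd': array([ 4.77364055e-05, -1.99885556e-03,  8.76709494e-04, -2.43226762e-03,
        1.73380433e-03, -2.77822699e-04, -2.08667937e-04]), 'joint_torque': array([ 1.59784081e-04, -4.92570806e+01, -4.05548969e-01, -3.13398993e+01,
       -6.41482067e-02,  3.95585387e-02,  6.24092308e-05]), 'position': array([ 0.15926474, -0.62967942,  0.2215905 ]), 'tool_rot': array([-3.11584229e+00, -3.88166656e-01,  4.66161893e-04]), 'ft_force': array([ 0.8947118 , -0.02181655, -0.1578735 ]), 'torque': array([-0.03865837, -0.04257953, -0.00996966]), 'grip_force': 0.0, 'grip_width': 1.0022099665612192}
```

View pics/side.png

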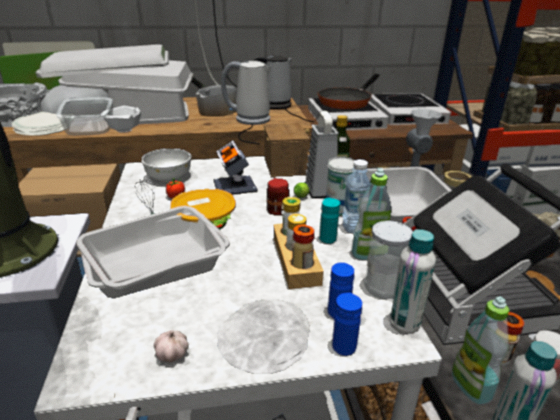

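View pics/top.png

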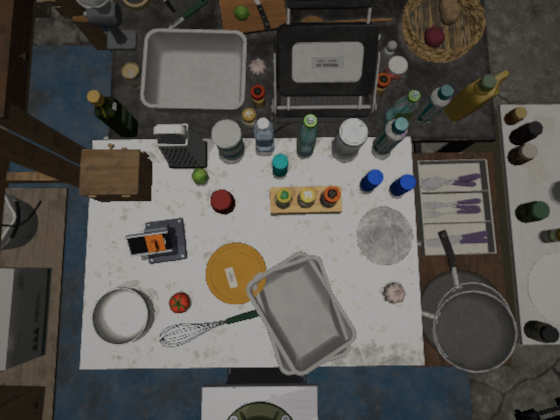

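The rack's three caps are at about (284,197), (308,197) and (330,196) in the top view and about (292,207), (297,227) and (303,236) in the side view. The orange-red one appears to be at the right end (-y). The other red or blue things stand outside the rack: a dark red jar at top (222,201), blue jars at (372,180) and (402,185), and one turquoise at (280,165). The reader is at top (160,241) and side (235,165). I'll confirm with crops.

```bash
python3 - <<'E'
from h import *
a=grab('side');b=grab('top')
def crop(d,u0,v0,w,h): return cv2.resize(d['image'][v0:v0+h,u0:u0+w,::-1],(400,300),interpolation=cv2.INTER_CUBIC)
cv2.imwrite('pics/c.png',np.vstack([np.hstack([crop(a,200,130,80,60),crop(b,120,210,80,60)]),np.hstack([crop(a,255,190,120,90),crop(b,265,170,80,60)])]))
for n,d in(('side',a),('top',b)):
    P=cloud(d); hsv=cv2.cvtColor(d['image'],cv2.COLOR_RGB2HSV).astype(int)
    def near(name,m):
        k,l,st,ce=cv2.connectedComponentsWithStats(m.astype(np.uint8))
        for i in range(1,k):
            if st[i,4]>12:
                q=P[l==i]; print(n,name,ce[i].round(),st[i,4],np.median(q,0).round(3),q.min(0).round(3),q.max(0).round(3))
    inb=(P[...,0]>.2)&(P[...,0]<.95)&(abs(P[...,1])<.6)&(P[...,2]>.02)
    near('orange',inb&((hsv[...,0]<14)|(hsv[...,0]>175))&(hsv[...,1]>170)&(hsv[...,2]>90))
    near('yellow',inb&(hsv[...,0]>18)&(hsv[...,0]<32)&(hsv[...,1]>150))
E
```

```text
side orange [228. 154.] 98 [0.536 0.263 0.109] [0.521 0.241 0.089] [0.564 0.332 0.129]
side orange [278. 184.] 151 [0.659 0.085 0.087] [0.634 0.068 0.076] [0.683 0.119 0.09 ]
side orange [175. 188.] 187 [0.381 0.2   0.039] [0.358 0.188 0.02 ] [0.404 0.231 0.052]
side orange [303. 231.] 162 [ 0.663 -0.211  0.121] [ 0.644 -0.225  0.109] [ 0.683 -0.18   0.123]
side yellow [341. 122.] 107 [0.925 0.415 0.142] [0.911 0.407 0.123] [0.943 0.435 0.16 ]
side yellow [208. 202.] 1149 [0.48  0.064 0.059] [ 0.38  -0.026  0.027] [0.539 0.134 0.065]
side yellow [291. 205.] 172 [ 0.66  -0.088  0.117] [ 0.644 -0.098  0.044] [0.682 0.076 0.124]
side yellow [188. 218.] 74 [ 0.425 -0.013  0.061] [ 0.402 -0.026  0.054] [0.443 0.009 0.065]
side yellow [294. 222.] 95 [ 0.652 -0.151  0.111] [ 0.644 -0.161  0.094] [ 0.682 -0.127  0.114]
side yellow [367. 232.] 45 [ 0.819 -0.164  0.079] [ 0.809 -0.167  0.072] [ 0.827 -0.159  0.089]
top orange [331. 194.] 129 [ 0.662 -0.199  0.12 ] [ 0.645 -0.22   0.11 ] [ 0.684 -0.18   0.126]
top orange [221. 200.] 195 [0.657 0.098 0.086] [ 0.484 -0.052  0.081] [0.685 0.125 1.
[... 725 characters left out ...]
[240. 256.] 265 [0.503 0.048 0.057] [0.47  0.004 0.051] [0.538 0.089 0.065]
top yellow [218. 280.] 271 [0.441 0.111 0.058] [ 0.401 -0.052  0.051] [0.498 0.14  1.187]
top yellow [259. 265.] 24 [ 0.479 -0.001  0.057] [ 0.467 -0.012  0.053] [0.491 0.002 0.064]
top yellow [248. 269.] 70 [0.47  0.026 0.057] [0.454 0.007 0.051] [0.481 0.046 0.063]
top yellow [238. 271.] 27 [0.465 0.054 0.057] [0.457 0.043 0.052] [0.47  0.065 0.061]
top yellow [241. 288.] 118 [0.419 0.041 0.058] [ 0.385 -0.052  0.052] [0.484 0.085 1.187]
top yellow [263. 282.] 15 [ 0.435 -0.015  0.061] [ 0.427 -0.02   0.057] [ 0.443 -0.007  0.067]
top yellow [220. 295.] 19 [0.401 0.101 0.061] [0.393 0.088 0.055] [0.404 0.113 0.064]
```

View pics/c.png

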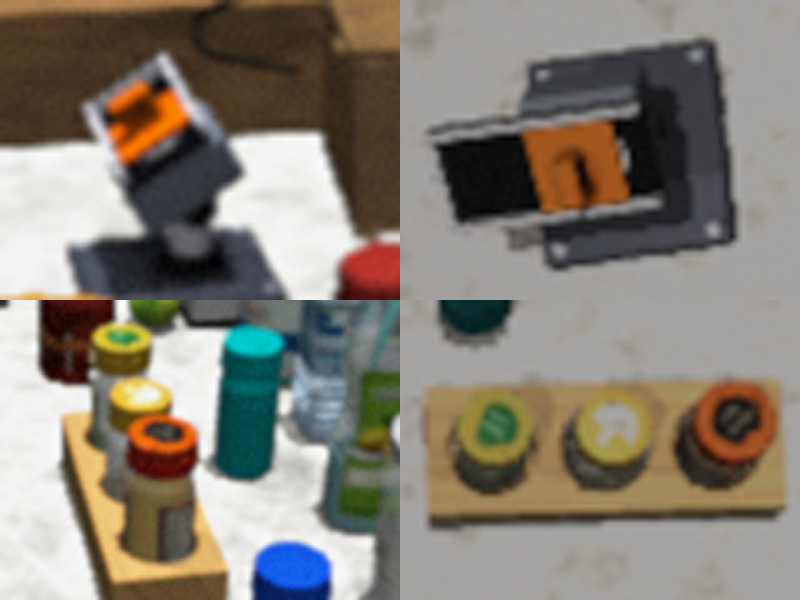

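The crop confirms the red-capped jar, which is at top (331,195) and side (303,232). It is the only orange-red cap in the rack and sits at the -y end. Its cap centre is about (0.664,-0.201,0.122). The reader's cover (orange) is at top (155,243), so the lens is near (0.54,0.26,0.10). The head's +y points roughly to world +y, with a yaw of about 7°. Next I'll go over to the reader.

```bash
cat >> h.py <<'E'
def headR(yaw_deg):
    c,s=np.cos(np.radians(yaw_deg)),np.sin(np.radians(yaw_deg)); k=np.sqrt(3)/2
    return np.array([[k*c,-s,-.5*c],[k*s,c,-.5*s],[.5,0,k]])
def toolR(H,turn=0): # tool z=-head z, tool y=-head y, then turn about tool z
    return R.from_matrix(H)*R.from_euler('x',180,degrees=True)*R.from_euler('z',turn,degrees=True)
E
python3 - <<'E'
from h import *
print(tool([.52,-.30,.36],R.from_rotvec([np.pi,0,0])))
E
```

```text
(array([ 430.6, -231.4, -137.9]), array([-0.1,  0. , 14.2]))
```

```bash
python3 -m jog '[[[430,-231,-138,0,0,14,87],[430,-231,-138,0,0,14,87],[430,-231,-138,0,0,14,87],[430,-231,-138,0,0,14,87],[430,-231,-138,0,0,14,87],[430,-231,-138,0,0,14,87],[430,-231,-138,0,0,14,87],[430,-231,-138,0,0,14,87],[430,-231,-138,0,0,14,87],[430,-231,-138,0,0,14,87]]]' 20; python3 - <<'E'
from h import *
H=headR(7); p=np.array([.54,.262,.1])+H[:,2]*.23
print(p,tool(p,toolR(H)))
E
```

```text
time: 1.2
position: [0.5155, -0.304, 0.3592]
tool_rot: [3.141, 0.005, 0.0]
ft_force: [1.4, -0.6, 0.7]
grip_width: 1.0
grip_force: 0.0
[0.42585719 0.24798503 0.29918584] (array([ -87.9, -552.3,   59.8]), array([ 1.8, 30. , -6.7]))
```

```bash
python3 -m jog '[[[-88,-552,60,1.8,30,-6.7,87],[-88,-552,60,1.8,30,-6.7,87],[-88,-552,60,1.8,30,-6.7,87],[-88,-552,60,1.8,30,-6.7,87],[-88,-552,60,1.8,30,-6.7,87],[-88,-552,60,1.8,30,-6.7,87],[-88,-552,60,1.8,30,-6.7,87],[-88,-552,60,1.8,30,-6.7,87],[-88,-552,60,1.8,30,-6.7,87],[-88,-552,60,1.8,30,-6.7,87]]]'; python3 -m jog '[[[0,0,0,0,0,0,87],[0,0,0,0,0,0,87],[0,0,0,0,0,0,87],[0,0,0,0,0,0,87]]]' ; python3 - <<'E'
from h import *
d=grab('wrist','w1.png'); np.savez('w1.npz',**d)
print(-d['R'].T@d['t'],d['R'][2],d['f'])
H=headR(7); p=np.array([.54,.262,.1])+H[:,2]*.23
print(p,tool(p,toolR(H)), proj(d,[.54,.262,.1]))
E
```

```text
time: 2.2
position: [0.5182, -0.0529, 0.2638]
tool_rot: [-3.007, -0.182, -0.713]
ft_force: [-0.2, 0.2, 0.5]
grip_width: 0.999
grip_force: 0.0
time: 2.6
position: [0.5198, -0.0583, 0.2676]
tool_rot: [-2.996, -0.17, -0.723]
ft_force: [0.1, -0.3, 0.3]
grip_width: 1.0
grip_force: 0.0
[ 0.50796914 -0.06486606  0.44327156] [ 0.21209736  0.05266802 -0.97582826] 375.9578071623712
[0.42585719 0.24798503 0.29918584] (array([ -39.6, -315.7,  -46.5]), array([-1.3,  2.8, -0.8])) [[-39.57895537 221.69247414]]
```

View pics/w1.png

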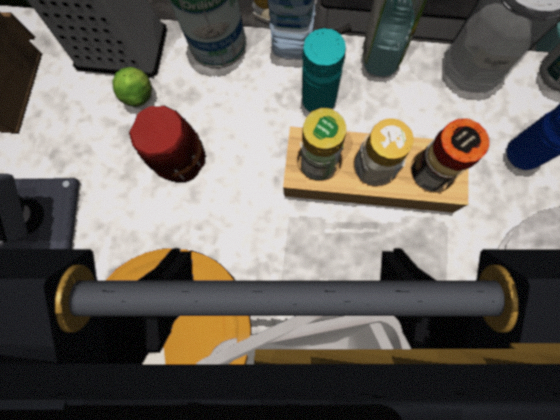

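The wrist view shows the rack from the move's halfway point, with the red cap at (462,140). The reader is only just entering at the left, at (40,220). I'll work out a viewpoint that puts the lens in the free part of the picture and move on to it.

```bash
python3 - <<'E'
from h import *
d=dict(np.load('w1.npz')); s=ctrl.get_state(); T=R.from_rotvec(s['tool_rot'])
Rc=d['R']@T.as_matrix(); tc=d['R']@s['position']+d['t']  # cam<-tool
np.savez('handeye.npz',Rc=Rc,tc=tc)
print(Rc.round(3),tc.round(3))
H=headR(7); L=np.array([.54,.262,.1])
for dz in (.18,.23):
  for dx in (-.08,-.04,0):
    p=L+H[:,2]*dz+H[:,0]*dx; q=toolR(H).inv().apply(L-p); c=Rc@q+tc
    print(dz,dx,c[:2]/c[2]*d['f']+[d['cx'],d['cy']],c[2],p,tool(p,toolR(H)))
E
```

```text
[[ 0.001  1.     0.001]
 [-0.967  0.001 -0.254]
 [-0.254 -0.     0.967]] [-0.001  0.026  0.174]
0.18 -0.08 [285.58516354 103.37209728] 0.32823869487870166 [0.38190523 0.2425884  0.21588457] (array([-117.1, -313.3,    7.3]), array([-1.3,  2.8, -0.8]))
0.18 -0.04 [285.581886   149.69502306] 0.3383894582531769 [0.41628804 0.24681008 0.23588457] (array([ -77.1, -313.9,    5.4]), array([-1.3,  2.8, -0.8]))
0.18 0 [285.57879936 193.31976349] 0.3485402216276521 [0.45067085 0.25103176 0.25588457] (array([ -37.2, -314.5,    3.5]), array([-1.3,  2.8, -0.8]))
0.23 -0.08 [285.69607357 104.990682  ] 0.3766019324766633 [0.35709158 0.23954167 0.25918584] (array([-119.5, -314.5,  -42.6]), array([-1.3,  2.8, -0.8]))
0.23 -0.04 [285.69029492 145.47846672] 0.3867526958511385 [0.39147439 0.24376335 0.27918584] (array([ -79.6, -315.1,  -44.5]), array([-1.3,  2.8, -0.8]))
0.23 0 [285.68481185 183.89530994] 0.39690345922561376 [0.42585719 0.24798503 0.29918584] (array([ -39.6, -315.7,  -46.5]), array([-1.3,  2.8, -0.8]))
```

```bash
python3 -m jog '[[[-37,-315,3,-1.3,2.8,-0.8,87],[-37,-315,3,-1.3,2.8,-0.8,87],[-37,-315,3,-1.3,2.8,-0.8,87],[-37,-315,3,-1.3,2.8,-0.8,87],[-37,-315,3,-1.3,2.8,-0.8,87],[-37,-315,3,-1.3,2.8,-0.8,87],[-37,-315,3,-1.3,2.8,-0.8,87],[-37,-315,3,-1.3,2.8,-0.8,87],[-37,-315,3,-1.3,2.8,-0.8,87],[-37,-315,3,-1.3,2.8,-0.8,87]]]';python3 -m jog '[[[0,0,0,0,0,0,87],[0,0,0,0,0,0,87],[0,0,0,0,0,0,87],[0,0,0,0,0,0,87]]]'; python3 - <<'E'
from h import *
d=grab('wrist','w2.png'); np.savez('w2.npz',**d)
s=ctrl.get_state(); print(s['joint_positions'].round(2))
H=headR(7); print(proj(d,[.54,.262,.1]))
P=cloud(d); hsv=cv2.cvtColor(d['image'],cv2.COLOR_RGB2HSV).astype(int)
m=(hsv[...,0]<14)&(hsv[...,1]>150)&(hsv[...,2]>90)&(P[...,2]>.07)&(P[...,2]<.16)&(P[...,1]>.2)
q=(P[m]-[.54,.262,.1])@H
print(m.sum(),np.percentile(q,[2,50,98],axis=0).round(4))
pl=q[abs(q[:,2]-np.median(q[:,2]))<.006]; A=np.c_[pl[:,:2],np.ones(len(pl))]
print(np.linalg.lstsq(A,pl[:,2],rcond=None)[0], pl.min(0),pl.max(0))
E
```

```text
time: 3.65
position: [0.4515, 0.2613, 0.2554]
tool_rot: [-2.998, -0.197, -0.8]
ft_force: [0.3, -0.1, 0.2]
grip_width: 0.996
grip_force: 0.0
time: 4.05
position: [0.4543, 0.2545, 0.2538]
tool_rot: [-3.004, -0.181, -0.798]
ft_force: [-0.1, 0.0, -0.8]
grip_width: 0.999
grip_force: 0.0
[-0.6  -0.3  -0.15  2.11  0.32  0.93 -2.34]
[[288.52455094 195.84724219]]
1388 [[-0.0195 -0.016  -0.0058]
 [-0.0006  0.0075  0.0027]
 [ 0.0285  0.0307  0.0261]]
[-0.00124646  0.00299859  0.00245639] [-1.98637900e-02 -1.62310594e-02 -3.19967837e-05] [0.02871565 0.02977598 0.00860717]
```

View pics/w2.png

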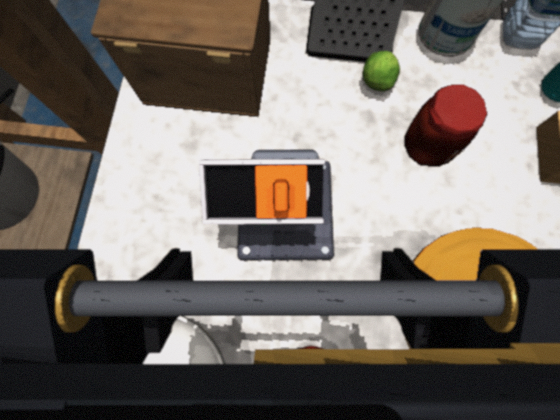

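The wrist view shows the reader head with its white rim corners at (203,161), (205,221), (323,160) and (324,222). The orange cover is at (256–308, 165–220), its tab is at (281,197), and a sliver of the lens shows at (309,190). I'll get yaw and track centre from the rims.

```bash
python3 - <<'E'
from h import *
d=dict(np.load('w2.npz')); H=headR(7); L=np.array([.54,.262,.1])
C=-d['R'].T@d['t']
def onplane(uv,z):
    r=np.c_[(np.array(uv,float)-[d['cx'],d['cy']])/d['f'],np.ones(len(uv))]@d['R']
    n=H[:,2]; k=((L-C)@n+z)/(r@n); return ((C+k[:,None]*r)-L)@H
print(onplane([(203,161),(205,221),(323,160),(324,222)],.0035).round(4))
print(onplane([(256,165),(255,219),(307,166),(308,219)],.0025).round(4))
P=cloud(d);q=(P-L)@H
g=cv2.cvtColor(d['image'],cv2.COLOR_RGB2GRAY)
m=(g>110)&(abs(q[...,2])<.02)&(abs(q[...,0])<.05)&(q[...,1]>-.06)&(q[...,1]<.1)&(cv2.cvtColor(d['image'],cv2.COLOR_RGB2HSV)[...,1]<60)
for sg in (-1,1):
    w=q[m&(sg*(q[...,0]-.004)>.02)]; print(len(w),np.percentile(w,[1,50,99],axis=0).round(4), np.polyfit(w[:,1],w[:,0],1))
hsv=cv2.cvtColor(d['image'],cv2.COLOR_RGB2HSV).astype(int)
o=(hsv[...,0]<14)&(hsv[...,1]>150)&(q[...,2]>.021)&(q[...,2]<.03)&(abs(q[...,0])<.03)
print(o.sum(),np.percentile(q[o],[2,50,98],axis=0).round(4))
E
```

```text
[[ 0.0323  0.0759  0.0035]
 [-0.023   0.0772  0.0035]
 [ 0.0332 -0.0305  0.0035]
 [-0.024  -0.0328  0.0035]]
[[ 0.0286  0.0291  0.0025]
 [-0.0213  0.031   0.0025]
 [ 0.0277 -0.0164  0.0025]
 [-0.0214 -0.0181  0.0025]]
673 [[-0.0253 -0.031  -0.0034]
 [-0.0226  0.0301  0.0031]
 [-0.0173  0.0789  0.005 ]] [ 0.00433037 -0.02280305]
1238 [[ 0.0261 -0.0305 -0.0167]
 [ 0.0332  0.0143  0.0003]
 [ 0.0384  0.0788  0.0049]] [-0.03035548  0.03364188]
313 [[-0.0081  0.0006  0.0212]
 [ 0.0031  0.0067  0.0248]
 [ 0.0168  0.0133  0.0265]]
```

```bash
cat >> h.py <<'E'
H=headR(7); L0=np.array([.54,.262,.1])
L=L0+H@[.0045,.002,-.0025]   # lens glass centre
def hp(x,y,z): return L+H@np.array([x,y,z])   # mm->m in head frame
def state_in_head():
    s=ctrl.get_state(); T=R.from_rotvec(s['tool_rot']).as_matrix()
    return ((s['position']-L)@H*1000).round(1), (H.T@T).round(3)
E
python3 - <<'E'
from h import *
print(L,tool(hp(0,.005,.06),toolR(H)))
E
```

```text
[0.54486501 0.26461237 0.10008494] (array([  2.6,  -4.2, 118.8]), array([ 0.2,  0.2, -0. ]))
```

```bash
python3 -m jog '[[[2.6,-4.2,118.8,0.2,0.2,0,40],[2.6,-4.2,118.8,0.2,0.2,0,40],[2.6,-4.2,118.8,0.2,0.2,0,40],[2.6,-4.2,118.8,0.2,0.2,0,40],[2.6,-4.2,118.8,0.2,0.2,0,40],[2.6,-4.2,118.8,0.2,0.2,0,40],[2.6,-4.2,118.8,0.2,0.2,0,40],[2.6,-4.2,118.8,0.2,0.2,0,40]]]'; python3 - <<'E'
from h import *
print(state_in_head()); print(tool(hp(0,.005,.0105),toolR(H))); print(ctrl.get_state()['joint_positions'].round(2))
E
```

```text
time: 4.9
position: [0.5141, 0.2679, 0.1538]
tool_rot: [-2.996, -0.187, -0.806]
ft_force: [-0.3, -0.0, 0.1]
grip_width: 0.472
grip_force: 0.0
(array([ 0.8,  7. , 61.6]), array([[ 1.   ,  0.002,  0.002],
       [ 0.002, -1.   ,  0.002],
       [ 0.002, -0.002, -1.   ]]))
(array([-0.9,  2.1, 51.1]), array([-0.1, -0.1,  0.1]))
[-0.56 -0.08 -0.14  2.15  0.43  0.67 -2.43]
```

```bash
python3 -m jog '[[[-1,2,25,0,0,0,40],[-1,2,51,0,0,0,40],[-1,2,51,0,0,0,40],[-1,2,51,0,0,0,40],[-1,2,51,0,0,0,10],[-1,2,51,0,0,0,0],[-1,2,51,0,0,0,0],[-1,2,51,0,0,0,0],[-1,2,51,0,0,0,0],[-1,2,51,0,0,0,0]]]' 12; python3 - <<'E'
from h import *
print(state_in_head()); print(ctrl.get_state()['joint_positions'].round(2))
E
```

```text
time: 5.9
position: [0.5387, 0.2686, 0.1081]
tool_rot: [-2.998, -0.187, -0.804]
ft_force: [-2.4, -0.6, 4.0]
grip_width: 0.139
grip_force: 12.0
(array([-0.9,  4.8,  9.7]), array([[ 1.   ,  0.002,  0.   ],
       [ 0.002, -1.   ,  0.001],
       [ 0.   , -0.001, -1.   ]]))
[-0.54  0.02 -0.12  2.15  0.5   0.57 -2.49]
```

The opening is 12 mm, so the tab is gripped. Now I slide it along head +y (tool -y).

```bash
python3 -m jog '[[[0,-6,0,0,0,0,0],[0,-12,0,0,0,0,0],[0,-18,0,0,0,0,0],[0,-24,0,0,0,0,0],[0,-30,0,0,0,0,0],[0,-35,0,0,0,0,0],[0,-39,0,0,0,0,0],[0,-42,0,0,0,0,0],[0,-44,0,0,0,0,0],[0,-44,0,0,0,0,0]]]'; python3 - <<'E'
from h import *
print(state_in_head()); print(ctrl.get_state()['joint_positions'].round(2))
E
```

```text
time: 6.9
position: [0.533, 0.3127, 0.108]
tool_rot: [-2.998, -0.187, -0.803]
ft_force: [-5.1, -0.2, 5.1]
grip_width: 0.137
grip_force: 12.0
(array([-1.1, 49.1,  9.8]), array([[ 1.   ,  0.002,  0.   ],
       [ 0.002, -1.   ,  0.001],
       [ 0.   , -0.001, -1.   ]]))
[-0.6   0.07 -0.16  2.1   0.56  0.61 -2.6 ]
```

```bash
python3 -m jog '[[[0,-2,0,0,0,0,0],[0,-3,0,0,0,0,0],[0,-4,0,0,0,0,0],[0,-4,0,0,0,0,0]]]'; python3 - <<'E'
from h import *
print(state_in_head()); s=ctrl.get_state(); print(s['joint_positions'].round(2),s['ft_force']@H)
E
```

```text
time: 7.3
position: [0.533, 0.313, 0.108]
tool_rot: [-3.004, -0.182, -0.803]
ft_force: [-7.3, -7.3, 11.6]
grip_width: 0.137
grip_force: 12.0
(array([-1.1, 49.5,  9.8]), array([[ 1.   ,  0.   , -0.001],
       [ 0.   , -1.   , -0.005],
       [-0.001,  0.005, -1.   ]]))
[-0.6   0.07 -0.16  2.1   0.56  0.62 -2.61] [-1.26205946 -6.32566025 14.14363339]
```

The stop is felt at y ≈ 49.3 mm in my frame, so the cover is open. Now I release, retreat and look at the exposed lens.

```bash
python3 -m jog '[[[0,3,0,0,0,0,30],[0,3,0,0,0,0,40],[0,3,0,0,0,0,40],[0,3,0,0,0,0,40],[0,3,-50,0,0,0,40],[0,30,-100,0,0,0,60],[0,48,-130,0,0,0,60],[0,48,-130,0,0,0,60],[0,48,-130,0,0,0,60],[0,48,-130,0,0,0,60]]]'; python3 - <<'E'
from h import *
d=grab('wrist'); np.savez('w3.npz',**d)
print(state_in_head(), proj(d,[L,hp(0,.048,.018)]))
u,v=proj(d,L)[0].astype(int); c=d['image'][v-60:v+60,u-100:u+60,::-1]
cv2.imwrite('pics/w3.png',cv2.resize(c,(800,600),interpolation=cv2.INTER_CUBIC)); print(u,v)
P=(cloud(d)-L)@H; hsv=cv2.cvtColor(d['image'],cv2.COLOR_RGB2HSV).astype(int)
m=(hsv[...,0]<14)&(hsv[...,1]>150)&(abs(P[...,2])<.03)&(abs(P[...,1])<.1)&(abs(P[...,0])<.04)
print(np.percentile(P[m],[1,50,99],axis=0).round(4))
print(tool([.60,-.20,.30],R.from_rotvec([np.pi,0,0])*R.from_euler('z',90,degrees=True)),ctrl.get_state()['joint_positions'].round(2))
E
```

```text
time: 8.3
position: [0.4737, 0.2606, 0.2188]
tool_rot: [-3.0, -0.188, -0.801]
ft_force: [0.6, -0.6, 0.1]
grip_width: 0.684
grip_force: 0.0
(array([ -2.5,   4.6, 138. ]), array([[ 1.   ,  0.003, -0.003],
       [ 0.003, -1.   ,  0.   ],
       [-0.003, -0.   , -1.   ]])) [[291.76024886 200.3743228 ]
 [229.84870361 205.24862302]]
291 200
[[-0.0241  0.0259 -0.0034]
 [-0.0039  0.0448  0.0054]
 [ 0.0238  0.074   0.0285]]
(array([ 99.3, 472.8, -36.4]), array([-25.2, -22.3,  94.7])) [-0.59 -0.23 -0.15  2.13  0.35  0.83 -2.37]
```

View pics/w3.png

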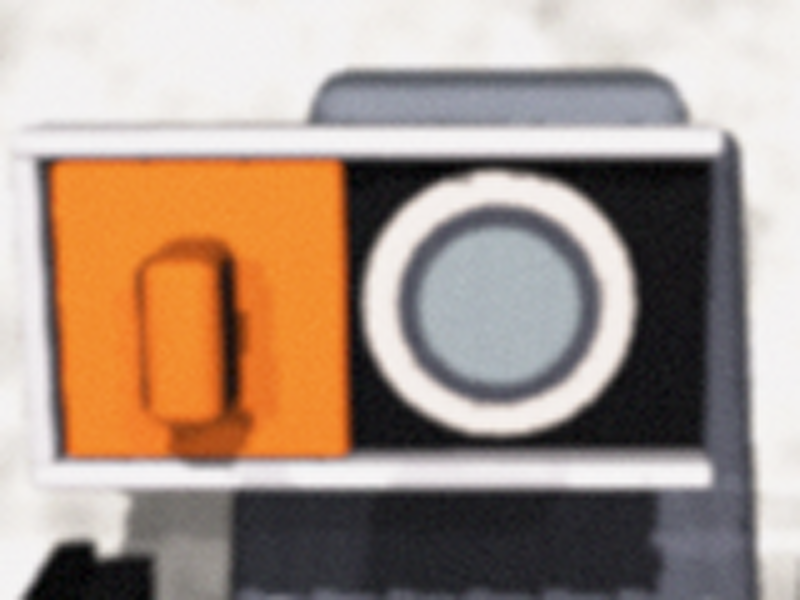

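The lens is exposed, with its centre at crop (500,303). That is full-image (391−100=)291,200.6 and agrees with my computed lens pixel (291.8,200.4). The cover sits at its stop. Now to above the jar, with the fingers along rack x.

```bash
python3 - <<'E'
from h import *
print(tool([.664,-.201,.28],R.from_rotvec([np.pi,0,0])*R.from_euler('z',-90,degrees=True)))
E
```

```text
(array([144.3, 481.8,  12.5]), array([ 21.6, -24.4, -80.8]))
```

```bash
python3 -m jog '[[[144,482,12,21.6,-24.4,-80.8,87],[144,482,12,21.6,-24.4,-80.8,87],[144,482,12,21.6,-24.4,-80.8,87],[144,482,12,21.6,-24.4,-80.8,87],[144,482,12,21.6,-24.4,-80.8,87],[144,482,12,21.6,-24.4,-80.8,87],[144,482,12,21.6,-24.4,-80.8,87],[144,482,12,21.6,-24.4,-80.8,87],[144,482,12,21.6,-24.4,-80.8,87],[144,482,12,21.6,-24.4,-80.8,87]]]'; python3 - <<'E'
from h import *
print(tool([.664,-.201,.28],R.from_rotvec([np.pi,0,0])*R.from_euler('z',-90,degrees=True)),ctrl.get_state()['joint_positions'].round(2))
E
```

```text
time: 9.35
position: [0.6121, -0.072, 0.262]
tool_rot: [-2.613, -1.72, -0.239]
ft_force: [0.9, -0.8, 0.4]
grip_width: 0.999
grip_force: 0.0
(array([-95.3, 100.4, -22.6]), array([  6.1,  -6.4, -23.3])) [-0.45  0.16  0.66  1.61 -0.22  1.3  -0.16]
```

```bash
python3 -m jog '[[[-95,100,-23,6.1,-6.4,-23.3,87],[-95,100,-23,6.1,-6.4,-23.3,87],[-95,100,-23,6.1,-6.4,-23.3,87],[-95,100,-23,6.1,-6.4,-23.3,87],[-95,100,-23,6.1,-6.4,-23.3,87],[-95,100,-23,6.1,-6.4,-23.3,87],[-95,100,-23,6.1,-6.4,-23.3,87],[-95,100,-23,6.1,-6.4,-23.3,87]]]'; python3 - <<'E'
from h import *
d=grab('wrist','w4.png'); np.savez('w4.npz',**d)
p=[.664,-.201,.121]; print('pred',proj(d,p))
P=cloud(d);hsv=cv2.cvtColor(d['image'],cv2.COLOR_RGB2HSV).astype(int)
m=((hsv[...,0]<12)|(hsv[...,0]>174))&(hsv[...,1]>150)&(hsv[...,2]>80)&(P[...,2]>.09)&(P[...,2]<.14)&(abs(P[...,1]+.2)<.05)
q=P[m]; t=q[q[:,2]>np.percentile(q[:,2],90)-.006]
print(m.sum(),np.percentile(t,[1,50,99],axis=0).round(4)); print((np.percentile(t,1,axis=0)+np.percentile(t,99,axis=0))/2)
print(tool(p,R.from_rotvec([np.pi,0,0])*R.from_euler('z',-90,degrees=True)),ctrl.get_state()['joint_positions'].round(2))
E
```

```text
time: 10.15
position: [0.6622, -0.1988, 0.2824]
tool_rot: [2.226, 2.216, 0.008]
ft_force: [-0.4, 0.8, -0.2]
grip_width: 0.996
grip_force: 0.0
pred [[287.14144534 199.98870662]]
1130 [[ 0.6462 -0.2197  0.1178]
 [ 0.6657 -0.1974  0.1209]
 [ 0.6868 -0.1797  0.1225]]
[ 0.66653675 -0.19967436  0.1201931 ]
(array([ -2.5,   1.1, 161.5]), array([ 0.2, -0.2, -0.3])) [-0.2   0.44  0.67  1.26 -0.28  1.52  0.43]
```

View pics/w4.png

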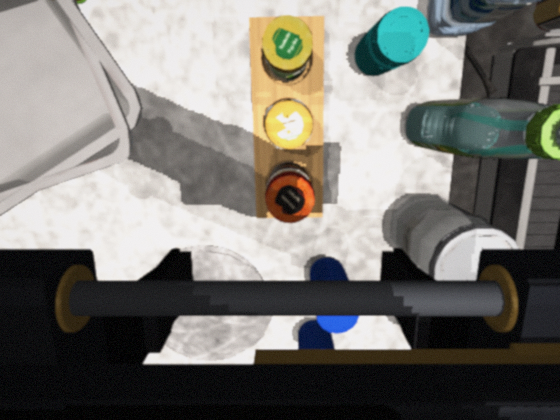

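The wrist view shows the green, gold and red caps in a column at (288,45), (289,123) and (290,197). The red cap centre comes to (0.6665,-0.1995,0.121). The fingers straddle it along rack x, so I descend.

```bash
python3 -m jog '[[[-1,4,50,0.2,-0.2,-0.3,87],[-1,4,100,0.2,-0.2,-0.3,87],[-1,4,140,0.2,-0.2,-0.3,87],[-1,4,175,0.2,-0.2,-0.3,87],[-1,4,200,0.2,-0.2,-0.3,87],[-1,4,216,0.2,-0.2,-0.3,87],[-1,4,216,0.2,-0.2,-0.3,87],[-1,4,216,0.2,-0.2,-0.3,87]]]' 25; python3 - <<'E'
from h import *
print(tool([.6665,-.1995,.066],R.from_rotvec([np.pi,0,0])*R.from_euler('z',-90,degrees=True)))
E
```

```text
time: 11.0
position: [0.6677, -0.2008, 0.0672]
tool_rot: [2.22, 2.22, -0.0]
ft_force: [0.2, 1.3, -0.0]
grip_width: 0.999
grip_force: 0.0
(array([ 1.4, -1.2,  1.2]), array([ 0.1,  0.1, -0. ]))
```

```bash
python3 -m jog '[[[1,-1,1,0,0,0,30],[1,-1,1,0,0,0,0],[1,-1,1,0,0,0,0],[1,-1,1,0,0,0,0],[1,-1,1,0,0,0,0],[1,-1,1,0,0,0,0],[1,-1,1,0,0,0,0],[1,-1,1,0,0,0,0],[1,-1,1,0,0,0,0],[1,-1,1,0,0,0,0]]]' 25
```

```text
time: 12.0
position: [0.6659, -0.1998, 0.0649]
tool_rot: [2.222, 2.221, -0.002]
ft_force: [-1.2, -0.0, 0.7]
grip_width: 0.504
grip_force: 25.0
```

```bash
python3 -m jog '[[[0,0,-10,0,0,0,0],[0,0,-25,0,0,0,0],[0,0,-45,0,0,0,0],[0,0,-70,0,0,0,0],[0,0,-100,0,0,0,0],[0,0,-135,0,0,0,0],[0,0,-170,0,0,0,0],[0,0,-190,0,0,0,0],[0,0,-190,0,0,0,0],[0,0,-190,0,0,0,0]]]'; python3 - <<'E'
from h import *
s=grab('side'); t=grab('wrist')
c=s['image'][100:300,200:400,::-1]
cv2.imwrite('pics/lift.png',cv2.resize(c,(600,600),interpolation=cv2.INTER_CUBIC))
p=ctrl.get_state()['position']; print(p,proj(s,[p,p-[0,0,.051]]))
print(tool(hp(0,.0013,.23),toolR(H,-90)), ctrl.get_state()['joint_positions'].round(2))
E
```

```text
time: 13.0
position: [0.666, -0.1997, 0.2552]
tool_rot: [2.222, 2.22, -0.001]
ft_force: [0.4, -0.6, -1.3]
grip_width: 0.505
grip_force: 25.0
[ 0.66525824 -0.19915827  0.25318616] [[305.96256628 169.58387062]
 [304.91094629 193.53461458]]
(array([ 450.9, -235.1,  -45.4]), array([-30.1,   1.8,  -6.9])) [-0.2   0.46  0.67  1.3  -0.28  1.48  0.44]
```

View pics/lift.png

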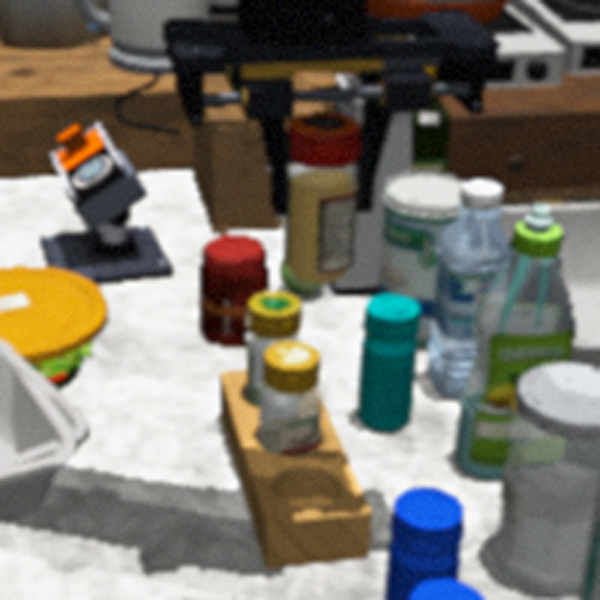

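The picture shows the red jar hanging upright between the fingers (cap at crop (325,138), underside at (318,290)). The gold jar (290,395) and the green jar (273,345) are still standing in the rack. Next I carry it to the reader.

```bash
python3 - <<'E'
from h import *
print(tool(hp(0,.0013,.165),toolR(H,-90)))
E
```

```text
(array([ 454.9, -202.7,   10.7]), array([-30.1,   1.8,  -6.9]))
```

```bash
python3 -m jog '[[[30,-13,0,-2,0,0,0],[70,-30,0,-4,0,0,0],[110,-50,0,-8,0,-1,0],[150,-67,0,-11,0,-2,0],[190,-85,0,-15,1,-3,0],[230,-103,0,-18,1,-4,0],[270,-120,2,-21,1,-5,0],[310,-138,4,-24,1,-6,0],[350,-156,7,-27,1.8,-6.9,0],[385,-172,9,-30,1.8,-6.9,0]]]' 30; python3 - <<'E'
from h import *
print(tool(hp(0,.0013,.165),toolR(H,-90)),ctrl.get_state()['joint_positions'].round(2))
E
```

```text
time: 14.1
position: [0.4979, 0.1794, 0.2434]
tool_rot: [1.819, 2.077, 0.53]
ft_force: [-0.0, -0.5, 0.0]
grip_width: 0.509
grip_force: 30.0
(array([ 80.3, -21.9, -11.6]), array([-1.3, -0.2,  0.5])) [-0.48 -0.3  -0.04  2.13  0.23  0.86 -0.5 ]
```

```bash
python3 - <<'E'
from h import *
print(tool(hp(0,.0013,.151),toolR(H,-90)))
E
python3 -m jog '[[[20,-6,0,0,0,0,0],[40,-11,0,-1,0,0,0],[60,-15,1,-1.3,0,0.5,0],[75,-19,2,-1.3,0,0.5,0],[80,-22,2,-1.3,0,0.5,0],[80,-22,2,-1.3,0,0.5,0],[80,-22,2,-1.3,0,0.5,0],[80,-22,2,-1.3,0,0.5,0]]]'; python3 - <<'E'
from h import *
print(state_in_head(),tool(hp(0,.0013,.151),toolR(H,-90)),ctrl.get_state()['joint_positions'].round(3))
E
```

```text
(array([ 80.3, -21.6,   2.4]), array([-1.3, -0.2,  0.5]))
time: 14.9
position: [0.4748, 0.2506, 0.2351]
tool_rot: [1.825, 2.042, 0.556]
ft_force: [0.6, -0.5, -1.1]
grip_width: 0.503
grip_force: 30.0
(array([  5.8,  -5.3, 152.5]), array([[ 0.01 ,  1.   ,  0.005],
       [ 1.   , -0.01 , -0.001],
       [-0.001,  0.005, -1.   ]])) (array([ 6.6, -5.9,  1.5]), array([ 0.3,  0.1, -0.5])) [-0.498 -0.262 -0.204  2.122  0.309  0.851 -0.749]
```

```bash
python3 -m jog '[[[3,-3,1,0.3,0,-0.5,0],[6,-6,2,0.3,0,-0.5,0],[6,-6,2,0.3,0,-0.5,0],[6,-6,2,0.3,0,-0.5,0],[6,-6,2,0.3,0,-0.5,0],[6,-6,2,0.3,0,-0.5,0]]]'; python3 - <<'E'
from h import *
print(state_in_head(),ctrl.get_state()['joint_positions'].round(3))
s=grab('side');t=grab('top')
a=hp(0,0,.1);b=hp(0,0,.206); ims=[]
for d in (s,t):
    im=d['image'].copy()
    (u,v)=proj(d,a)[0].astype(int); ims.append(cv2.resize(im[v-50:v+50,u-33:u+33,::-1],(400,600),interpolation=cv2.INTER_CUBIC))
    print((proj(d,[L,a,b])-[u-33,v-50])*6)
cv2.imwrite('pics/fin.png',np.hstack(ims))
P=cloud(s);q=(P-L)@H; m=(abs(q[...,0])<.04)&(abs(q[...,1])<.04)&(q[...,2]>.06)&(q[...,2]<.25)
hsv=cv2.cvtColor(s['image'],cv2.COLOR_RGB2HSV); o=m&(hsv[...,0]<12)&(hsv[...,1]>150)
print(m.sum(),np.percentile(q[m],[1,50,99],axis=0).round(4),o.sum(),np.percentile(q[o],[2,50,98],axis=0).round(4))
for z in np.arange(.095,.2,.015):
    w=q[m&(abs(q[...,2]-z)<.0075)]; print(z.round(3),len(w),np.percentile(w,[3,97],axis=0)[:,:2].round(4).tolist() if len(w) else '')
E
```

```text
time: 15.5
position: [0.4698, 0.2571, 0.2306]
tool_rot: [1.817, 2.053, 0.55]
ft_force: [-0.2, -0.2, -1.2]
grip_width: 0.511
grip_force: 30.0
(array([-1.000e-01,  1.700e+00,  1.507e+02]), array([[-0.   ,  1.   ,  0.   ],
       [ 1.   ,  0.   , -0.001],
       [-0.001,  0.   , -1.   ]])) [-0.503 -0.256 -0.216  2.125  0.313  0.851 -0.76 ]
[[314.13921166 464.08689724]
 [200.68622007 302.34877693]
 [ 68.64481316 114.11108787]]
[[251.80457484 189.83496056]
 [201.08417299 301.43110147]
 [135.80034314 445.07001617]]
1139 [[-3.810e-02 -3.850e-02  1.051e-01]
 [ 2.000e-04 -1.720e-02  1.849e-01]
 [ 3.800e-02  2.750e-02  2.486e-01]] 138 [[-0.0219 -0.0244  0.1896]
 [ 0.0006 -0.0172  0.2003]
 [ 0.0216  0.0003  0.2088]]
0.095 0 
0.11 74 [[-0.02, -0.0231], [0.0202, -0.0046]]
0.125 89 [[-0.0214, -0.0248], [0.0207, -0.0035]]
0.14 91 [[-0.0214, -0.0248], [0.021, -0.0044]]
0.155 114 [[-0.0287, -0.025], [0.0283, -0.0036]]
0.17 129 [[-0.0295, -0.0243], [0.029, -0.0047]]
0.185 137 [[-0.0317, -0.0234], [0.0318, -0.0039]]
0.2 166 [[-0.0345, -0.0236], [0.0344, 0.0048]]
```

View pics/fin.png

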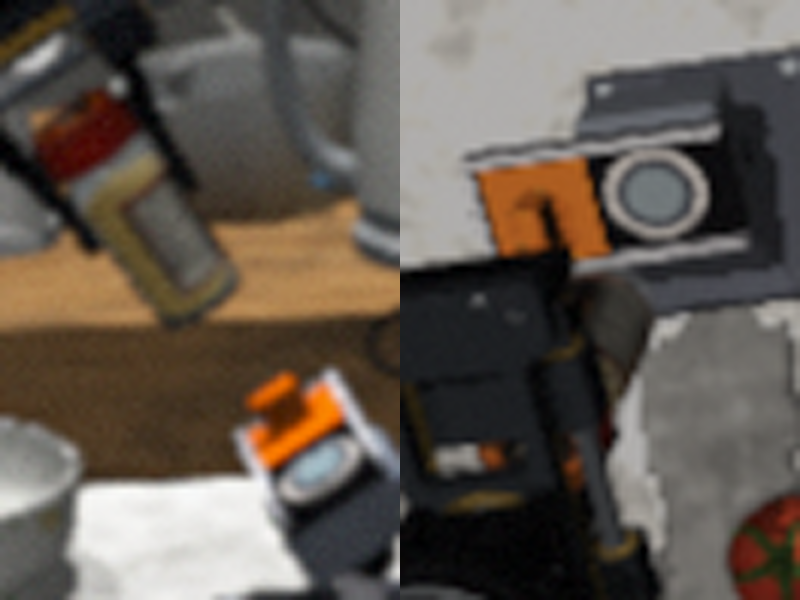

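The crops show the jar held along the viewing axis with its cap away and its underside about 102 mm from the glass. It is within about 3 mm of the axis, and the cover is open. I'll let it settle and hand in.

```bash
python3 -m jog '[[[0,0,0,0,0,0,0],[0,0,0,0,0,0,0],[0,0,0,0,0,0,0],[0,0,0,0,0,0,0],[0,0,0,0,0,0,0]]]'; python3 -c "
from h import *
print(state_in_head()[0], abs(ctrl.get_state()['qd']).max()); print(ctrl.close_job())"
```

```text
time: 16.1
position: [0.4697, 0.2572, 0.2305]
tool_rot: [1.816, 2.054, 0.55]
ft_force: [-0.6, -0.5, -1.6]
grip_width: 0.506
grip_force: 30.0
[ -0.2   1.8 150.7] 0.001751516835473433
the job is handed in; nothing more can be done
None
```

I opened the lens cover to its stop and handed in the job at about 16 s, with the gripper holding the red-capped jar still, its underside facing the lens about 102 mm from the glass and about 3 mm off centre; the gold and green jars were standing in the rack when last seen, just after the lift, and `close_job` returned no verdict.

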